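# Point out the bearing face that is to be filed

## Robot

A 7-joint arm with a two-finger parallel gripper is mounted at the origin on the work surface. World frame = base frame: x ahead of the robot, y to its left, z up, the work surface at z = 0. Lengths are in m, angles in rad, forces in N, time in s.
With the tool pointing down it reaches from about 0.4 to 0.85 m from the base axis. Payload 10.4 kg.
Tool frame: the origin (TCP) lies at the very end of the fingers, on their centre line; the grasp point (between the pads) lies 19 mm behind it; z points along the fingers, y is the line along which they close (so a half turn about z gives the same grasp; the last joint's range is limited). The gripper opens to 85 mm and grips with 20 to 120 N. Pads are 22 mm wide; open, the fingers measure 114 mm over their backs; the gripper's body (76 mm by 85 mm) begins 54 mm behind the grasp point. The pads swing forward as they close: fully open they stand 13 mm farther back than shut.
Start: joints at [-0.023, 0.332, -0.065, 1.46, 0.022, 1.35, -0.088], TCP at [0.625, 0, 0.192] pointing down, gripper open.
Joint ranges: [-2.6, 2.6], [-0.5, 2.12], [-1.47, 1.34], [0.16, 2.42], [-1.27, 4.41], [0.06, 2.06], [-2.6, 2.6]. Speed limits (rad/s): [2.22, 2.22, 2.79, 2.79, 3.14, 3.14, 3.14].

## Interface

Orientations are given as a unit quaternion [x, y, z, w].
In Python, from workcell import * gives the robot as it stands.
- The arm moves only by the tool step_arm, never from a script. Its argument "commands" is one flat list of numbers, 7 for each row, row after row: the finger opening in mm, from 0 to 85.4, then the shift along the world's x, y, z as a fraction of full scale, then the turn, a rotation vector about the world's x, y, z as a fraction of full scale. A call has exactly 10 rows; each row is the pose to reach, as a shift and turn from the pose commanded when the call began, turning the shorter way round; what a row does not reach only later rows make up. Full scale, the value 1, is 0.6 m for a shift and pi rad for a turn. A row lasts 1/8 s, in which the tool goes at most 62.5 mm and 10.7 degrees, less where a joint would pass 70% of its speed; a pose out of reach is approached as far as the arm can. A call with a number of a shift or a turn outside -1 to 1 is refused whole. A call with a gripper value outside its range is refused whole. The fingers move at their own pace and stop on an object; "squeeze" is the grip in N (left out, the last holds). Time passes only in rows, so rows that repeat a pose let the fingers close, or fill a call up. It gives the time, the measured TCP pose, the force, the opening and the grip force at its end, in the units of the state.
- get_obs(): the state, without advancing time (a new reading comes with each control period).
- camera(name): name is "scene" or "side" or "wrist"; returns the picture (384x512x3 uint8, red, green, blue); there is no depth.
- camera_params(name): a dict with "mtx" (3x3 intrinsics, pixels), "dist" ([k1, k2, p1, p2, k3] as OpenCV has them; the pictures are not rectified), "extrinsics" (4x4, takes a point from world to camera coordinates); the wrist camera has in their place "tool_from_camera" (4x4, takes a point from camera to tool coordinates, whose origin is the TCP and whose axes are the flange's). Camera axes: x right, y down, z forward; pixel columns grow to the right and rows downward; lengths in m; the calibration is good to about 2 mm. A picture is of the moment at which its call begins: read the wrist's pose just before it. camera_params takes no time and is no camera call.
- hand_in(): hands the job in; it is judged then, once.
The state is a dict: "clock": time; "joint_pos": joint angles; "joint_velocities": joint speeds; "tau": joint torques, N m; "position": TCP position; "ee_rot": TCP orientation; "ft_force": force on the tool from outside, world axes, zero at the start; "torque": the same for the moment, N m; "grip_width": opening from 0.0 (shut) to 1.0 (fully open); "grasp_force": force on a finger pad.
Only numpy, scipy, OpenCV 4.12 (cv2) and the standard library are available. Lean on these libraries where they do the work, as an engineer would, in place of code of your own. Each camera call takes 0.05 s, during which the arm holds its last target. There are 200 camera calls.

## Task

Show the fitter which face still has to be filed: starting at the end with the tongue, slowly trace the C-shaped top face of the bronze half-bearing with your fingertips, following the middle of its wall right round to the plain end, with the tips pointing down and no more than about a centimetre above the face. A light touch does no harm, but do not press on the bearing, shift it or lift it, and leave everything else on the bench as it is. Finish with the hand raised well clear, at least 10 cm above the face.

Things in the scene. Friction and masses are not known exactly. Their poses are not given: they have to be found in the camera images.
- bearing: the work: bronze half-bearing, loose, 1.6 kg, a C (half ring) seen from above: radii 70 and 50 mm, wall 20 mm, flat top face 50 mm above the bench. Origin: centre of the arc, on the underside. In its frame the C runs from +x (end with the tongue) through +y to -x (plain end). Tongue: block 18 mm wide, standing 24 mm out from the outer wall at the +x end, as high as the wall
- p1 (a point): point 1 of 7 on the bearing's top face, on the middle line of the wall (radius 60 mm): the end that has the tongue (start); 28 degrees of arc (29 mm) between neighbours, the first and last 6 degrees (6 mm) in from the ends of the C
- p2 (a point): point 2 of 7 on the bearing's top face, on the middle line of the wall (radius 60 mm): next; 28 degrees of arc (29 mm) between neighbours, the first and last 6 degrees (6 mm) in from the ends of the C
- p3 (a point): point 3 of 7 on the bearing's top face, on the middle line of the wall (radius 60 mm): next; 28 degrees of arc (29 mm) between neighbours, the first and last 6 degrees (6 mm) in from the ends of the C
- p4 (a point): point 4 of 7 on the bearing's top face, on the middle line of the wall (radius 60 mm): the middle of the C; 28 degrees of arc (29 mm) between neighbours, the first and last 6 degrees (6 mm) in from the ends of the C
- p5 (a point): point 5 of 7 on the bearing's top face, on the middle line of the wall (radius 60 mm): next; 28 degrees of arc (29 mm) between neighbours, the first and last 6 degrees (6 mm) in from the ends of the C
- p6 (a point): point 6 of 7 on the bearing's top face, on the middle line of the wall (radius 60 mm): next; 28 degrees of arc (29 mm) between neighbours, the first and last 6 degrees (6 mm) in from the ends of the C
- p7 (a point): point 7 of 7 on the bearing's top face, on the middle line of the wall (radius 60 mm): the plain end (finish); 28 degrees of arc (29 mm) between neighbours, the first and last 6 degrees (6 mm) in from the ends of the C
- plain_shell: a second bronze half-bearing of the same size but WITHOUT a tongue: leave it alone. Origin: centre of its arc, on its underside.
- bush: steel bush, 32 mm across, 30 mm high, standing inside the hollow of the bearing, lower than its top face; origin under its centre
- nut: dark hexagon nut, 30 mm across flats, 16 mm high; origin under its centre
- tin: small open aluminium tin, 60 mm across, 35 mm high; origin under its centre
- file: flat file lying on the bench, 340 mm long, blue handle 28 mm thick; origin on its underside near the middle
- wrench: spanner 220 mm long lying on the bench
- hammer: hammer 260 mm long lying on the bench, near the far side
- oil: grey plastic oil bottle, 60 mm across, 120 mm high, near the far side; origin under its centre
Things that resemble listed ones, but are neither listed nor needed, are in the scene too. Leave any purple or red look-alike of the bearing alone.

How it is judged:
By the outcome, as a careful person would: the job done as asked, in the order asked, and still so for the second after the job is handed in, with the robot touching nothing.
It also fails if it takes over 48 s, if anything falls off the work surface, if the arm or the gripper's body presses on something with over 40 N, if the wrist force passes 120 N, or if a joint passes its speed limit or range.

## Working session

There is one attempt and no reset: what is moved stays moved. The work goes in short steps, Python scripts to look and compute and a tool call to move; the robot and the scene stay as the last step left them, time stands still between calls to the robot, and variables do not carry over. Pictures are saved under pics/ and viewed, at most 10 in all, crops included, and the job is handed in when it is done.

Besides the shell and the picture viewer there is one more tool, called after "Emit:" as a command line: name --argument value ..., lists and objects as JSON in quotes. step_arm: Moves the arm, as the interface text tells. Its arguments: {"type":"object","properties":{"commands":{"type":"array","items":{"type":"number"}},"squeeze":{"type":"number"}},"required":["commands"]}

```bash
mkdir -p pics; python3 - <<'E'
from workcell import *
import cv2,pickle
o=get_obs();print(o)
for n in("scene","side","wrist"):
    im=camera(n);cv2.imwrite(f"pics/{n}0.png",im[:,:,::-1]);p=camera_params(n);print(n,p)
E
```

```text
{'clock': 0.0, 'joint_pos': array([-0.02263507,  0.33285732, -0.06472698,  1.46095206,  0.02161668,
        1.34991105, -0.08852538]), 'joint_velocities': array([-0.00027129,  0.00064587,  0.00268193, -0.00040037, -0.00036784,
       -0.00059021, -0.00062845]), 'tau': array([ 4.98105128e-04, -6.25449800e+01,  4.97091911e-02, -3.91610491e+01,
        1.63588714e-02,  9.83294769e-03, -6.01235030e-06]), 'position': array([6.24560132e-01, 2.34535636e-05, 1.91620011e-01]), 'ee_rot': array([ 7.07085359e-01,  7.07127840e-01, -5.31993556e-04, -4.78747650e-04]), 'ft_force': array([ 0.11154274, -0.26761416,  0.6027744 ]), 'torque': array([0.04391452, 0.01556436, 0.01794777]), 'grasp_force': 0.0, 'grip_width': 0.9998669078725857}
scene {'mtx': array([[457.38747541,   0.        , 257.54158083],
       [  0.        , 457.38747541, 189.37240931],
       [  0.        ,   0.        ,   1.        ]]), 'dist': array([-0.13871017,  0.        ,  0.        ,  0.        ,  0.        ]), 'extrinsics': array([[ 0.39989716,  0.91648122,  0.01201784, -0.21640407],
       [ 0.72867563, -0.30994185, -0.61071096
[... 562 characters left out ...]
.55064659,  0.9423902 ],
       [ 0.        ,  0.        ,  0.        ,  1.        ]])}
wrist {'mtx': array([[272.58634078,   0.        , 251.79296712],
       [  0.        , 272.58634078, 194.49570289],
       [  0.        ,   0.        ,   1.        ]]), 'dist': array([-0.05502303,  0.        ,  0.        ,  0.        ,  0.        ]), 'tool_from_camera': array([[-9.74409080e-04, -9.45663636e-01, -3.25145102e-01,
         8.31363883e-02],
       [ 9.99999514e-01, -9.70887027e-04, -1.73079802e-04,
        -6.64309547e-04],
       [-1.52003887e-04, -3.25145113e-01,  9.45664122e-01,
        -1.80792304e-01],
       [ 0.00000000e+00,  0.00000000e+00,  0.00000000e+00,
         1.00000000e+00]])}
```

View pics/scene0.png

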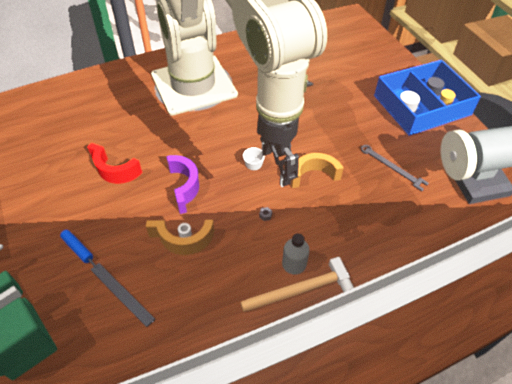

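View pics/side0.png

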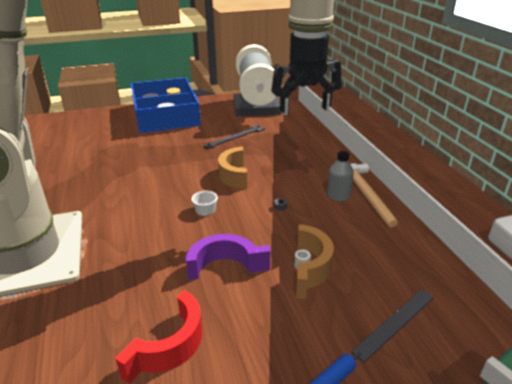

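View pics/wrist0.png

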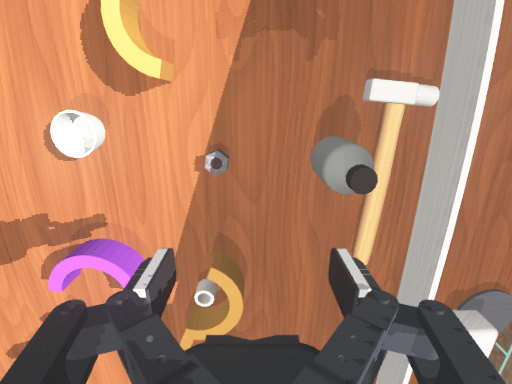

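The scene view shows the bearing with the bush at about (183,232), with its tongue at the left end near (150,225). In the side view it is at about (312,260). I'll enlarge both.

```bash
python3 - <<'E'
import cv2,numpy as np
a=cv2.imread("pics/scene0.png")[205:265,138:228];b=cv2.imread("pics/side0.png")[215:305,280:345]
a=cv2.resize(a,(0,0),fx=5,fy=5,interpolation=2);b=cv2.resize(b,(0,0),fx=5,fy=5,interpolation=2)
c=np.zeros((450,780,3),np.uint8);c[:300,:450]=a;c[:450,455:780]=b
cv2.imwrite("pics/crop.png",c)
E
```

```text
(no output)
```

View pics/crop.png

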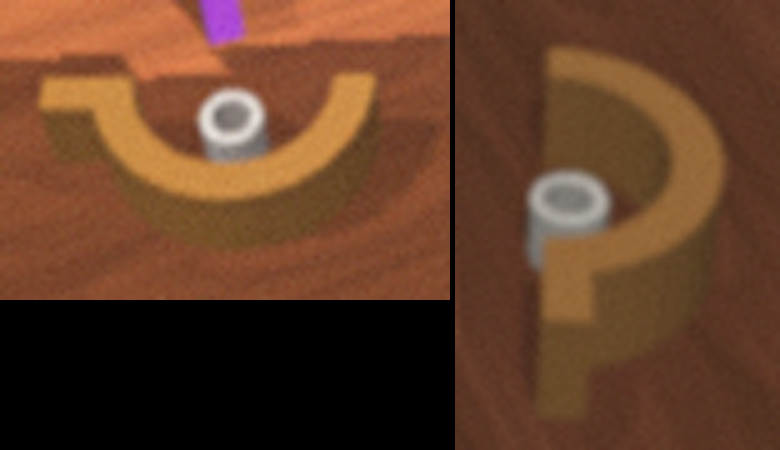

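```bash
cat > h.py <<'E'
import numpy as np,cv2
from scipy.spatial.transform import Rotation as R
def proj(P,cam,E,dist=True):
    return cv2.projectPoints(np.asarray(P,float),cv2.Rodrigues(E[:3,:3])[0],E[:3,3],cam['mtx'],np.array(cam['dist']))[0][:,0]
def top(q,L):
    L=np.atleast_2d(L);c,s=np.cos(q[2]),np.sin(q[2])
    return np.c_[q[0]+c*L[:,0]-s*L[:,1],q[1]+s*L[:,0]+c*L[:,1],np.full(len(L),.05)]
A=np.radians(np.arange(0,180.1,2))
arc=lambda r:np.c_[r*np.cos(A),r*np.sin(A)]
E
python3 - <<'E'
from workcell import *
from h import *
from scipy.optimize import least_squares
L=np.array([[94,0],[94,18],[50,0],[-50,0],[-70,0]])/1000
S=np.array([[41,78],[41,108],[134,80],[336,73],[376,74]]);D=np.array([[543,322],[593,320],[543,240],[547,78],[547,47]])
S=(S+.5)/5-.5+[138,205];D=(D+.5-[455,0])/5-.5+[280,215]
cs,cd=camera_params("scene"),camera_params("side")
def res(q,w=(1,1)):
    r=[]
    if w[0]:
        r+=list((proj(top(q,L),cs,cs['extrinsics'])-S).ravel())
        r+=[proj(top(q,arc(rr)),cs,cs['extrinsics'])[:,1].max()-((y+.5)/5-.5+205) for rr,y in((.07,200),(.05,163))]
    if w[1]:
        r+=list((proj(top(q,L),cd,cd['extrinsics'])-D).ravel())
        r+=[proj(top(q,arc(rr)),cd,cd['extrinsics'])[:,0].max()-((x-455+.5)/5-.5+280) for rr,x in((.07,725),(.05,671))]
    return np.array(r)
for w in((1,1),(1,0),(0,1)):
    f=least_squares(res,[.65,-.2,-1.5],args=(w,));print(f.x,np.degrees(f.x[2]),np.abs(f.fun).max(),f.fun.round(1))
    if w==(1,1):
        q=f.x;print(top(q,.06*np.c_[np.cos(a:=np.radians(6+28*np.arange(7))),np.sin(a)]).round(4))
E
```

```text
[ 0.5418361  -0.19836276 -1.94984286] -111.71776679389426 0.8911058319836229 [ 0.1  0.3 -0.7  0.4 -0.7 -0.4 -0.6  0.3 -0.4 -0.  -0.2  0.  -0.1 -0.9
 -0.1  0.1  0.2 -0.8 -0.1 -0.7  0.  -0.3 -0.4  0.2]
[[ 0.5256 -0.2561  0.05  ]
 [ 0.5546 -0.257   0.05  ]
 [ 0.5806 -0.2441  0.05  ]
 [ 0.5976 -0.2206  0.05  ]
 [ 0.6015 -0.1918  0.05  ]
 [ 0.5914 -0.1646  0.05  ]
 [ 0.5697 -0.1452  0.05  ]]
[ 0.54214495 -0.19727792 -1.95223673] -111.85492498988123 0.6081173523132009 [ 0.6  0.2 -0.2  0.3 -0.3 -0.5 -0.1  0.3  0.  -0.  -0.2 -0. ]
[ 0.54129285 -0.1998234  -1.94859975] -111.6465414815484 0.6668093942420228 [-0.  -0.3 -0.   0.7  0.2 -0.3 -0.1 -0.3  0.   0.1 -0.3  0.2]
```

The two cameras agree to within about 2.5 mm. I'll close the fingers and move to a viewpoint just beside the bearing.

Emit:
step_arm --commands '[0,-0.015,-0.06,0,0,0,0,0,-0.03,-0.12,0,0,0,0,0,-0.045,-0.18,0,0,0,0,0,-0.06,-0.24,0,0,0,0,0,-0.075,-0.3,0,0,0,0,0,-0.09,-0.36,0,0,0,0,0,-0.1,-0.41,0,0,0,0,0,-0.108,-0.45,0,0,0,0,0,-0.108,-0.45,0,0,0,0,0,-0.108,-0.45,0,0,0,0]'

```text
clock: 1.4
position: [0.5605, -0.2688, 0.1922]
ee_rot: [0.707, 0.707, 0.0, -0.0]
ft_force: [-0.7, 0.3, 0.8]
grip_width: -0.001
grasp_force: 0.0
```

```bash
python3 - <<'E'
from workcell import *
from h import *
o=get_obs();im=camera("wrist");print(o['clock'],o['position'],o['ee_rot'],o['grip_width'],o['joint_pos'])
np.savez("w1.npz",im=im,p=o['position'],q=o['ee_rot'])
c=camera_params("wrist");T=np.eye(4);T[:3,:3]=R.from_quat(o['ee_rot']).as_matrix();T[:3,3]=o['position']
E=np.linalg.inv(T@c['tool_from_camera']);q=[.5418,-.1984,-1.9498]
b=im[:,:,::-1].copy();k=2
b=cv2.resize(b,None,fx=3,fy=3,interpolation=2)
out=np.r_[arc(.07)[::-1],arc(.05)]
out=np.r_[[[.094,0],[.094,.018],[.0676,.018]],arc(.07)[8:],arc(.05)[::-1]]
u=proj(top(q,out),c,E);print(u.min(0),u.max(0))
cv2.polylines(b,[np.int32((u+.5)*3-.5)],True,(255,255,0),1)
x0,y0=np.int32(np.maximum(u.min(0)-25,0)*3);x1,y1=np.int32((u.max(0)+25)*3)
cv2.imwrite("pics/w1.png",b[y0:y1,x0:x1][:600,:800]);print(x0,y0,x1,y1)
E
```

```text
1.4 [ 0.56050174 -0.2688027   0.19216356] [ 7.06779277e-01  7.07434002e-01  2.34412177e-04 -3.61969177e-04] -0.0007122819252069521 [ 0.31278636  0.32205781  0.07796451  1.47641179 -0.02603089  1.34459514
  0.39353487]
[209.30193578  50.95105746] [297.35815986 191.32093547]
552 77 967 648
```

View pics/w1.png

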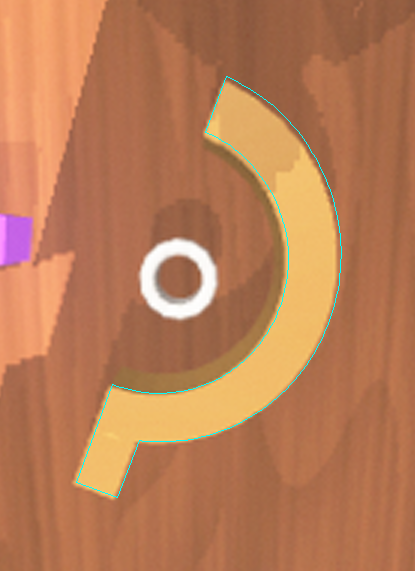

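The overlay of the fitted outline matches the bearing to within a millimetre: tongue end at the lower left (about (100,490) in the crop), plain end at the top, and bush in the hollow. I'll descend over p1.

Emit:
step_arm --commands '[0,-0.02,0.008,0,0,0,0,0,-0.04,0.016,-0.01,0,0,0,0,-0.0577,0.0232,-0.03,0,0,0,0,-0.0577,0.0232,-0.07,0,0,0,0,-0.0577,0.0232,-0.11,0,0,0,0,-0.0577,0.0232,-0.14,0,0,0,0,-0.0577,0.0232,-0.17,0,0,0,0,-0.0577,0.0232,-0.19,0,0,0,0,-0.0577,0.0232,-0.2,0,0,0,0,-0.0577,0.0232,-0.2,0,0,0]'

```text
clock: 2.7
position: [0.5256, -0.2561, 0.0723]
ee_rot: [0.707, 0.707, -0.0, -0.0]
ft_force: [-0.8, 0.4, -0.2]
grip_width: -0.0
grasp_force: 0.0
```

```bash
python3 - <<'E'
from workcell import *
from h import *
im=camera("side");o=get_obs();print(o['position'],o['ft_force'])
c=camera_params("side");b=im[:,:,::-1].copy()
cv2.imwrite("pics/s2.png",cv2.resize(b[190:310,250:370],None,fx=5,fy=5,interpolation=2))
q=[.5418,-.1984,-1.9498]
for k in range(6):
    a=np.radians(6+28*k+2.8*np.arange(11));p=top(q,.06*np.c_[np.cos(a),np.sin(a)])
    print(((p-p[0])[1:,:2]/.6).round(4).tolist())
a=np.radians(6);print((top(q,.06*np.array([np.cos(a),np.sin(a)]))-o['position'])/.6)
E
```

```text
[ 0.5258425  -0.25617815  0.07275611] [ 0.39549341 -1.17064628 -0.0808814 ]
[[0.0047, -0.0012], [0.0095, -0.0022], [0.0144, -0.0029], [0.0192, -0.0034], [0.0241, -0.0037], [0.029, -0.0037], [0.0339, -0.0035], [0.0387, -0.0031], [0.0436, -0.0024], [0.0484, -0.0014]]
[[0.0047, 0.0012], [0.0094, 0.0025], [0.014, 0.0042], [0.0186, 0.006], [0.023, 0.008], [0.0273, 0.0103], [0.0315, 0.0128], [0.0356, 0.0155], [0.0396, 0.0184], [0.0434, 0.0214]]
[[0.0036, 0.0032], [0.0071, 0.0067], [0.0105, 0.0103], [0.0136, 0.014], [0.0165, 0.0179], [0.0193, 0.0219], [0.0218, 0.0261], [0.0242, 0.0304], [0.0263, 0.0348], [0.0282, 0.0393]]
[[0.0017, 0.0046], [0.0032, 0.0092], [0.0044, 0.014], [0.0054, 0.0187], [0.0062, 0.0236], [0.0067, 0.0284], [0.007, 0.0333], [0.0071, 0.0382], [0.0069, 0.0431], [0.0065, 0.0479]]
[[-0.0007, 0.0048], [-0.0015, 0.0096], [-0.0027, 0.0144], [-0.004, 0.0191], [-0.0056, 0.0237], [-0.0074, 0.0283], [-0.0094, 0.0327], [-0.0117, 0.0371], [-0.0141, 0.0413], [-0.0168, 0.0454]]
[[-0.0029, 0.004], [-0.0059, 0.0078], [-0.0091, 0.0115], [-0.0125, 0.015], [-0.0161, 0.0183], [-0.0198, 0.0215], [-0.0237, 0.0245], [-0.0277, 0.0272], [-0.0318, 0.0298], [-0.0361, 0.0322]]
[[-4.89929446e-04  3.49683872e-05 -3.79268449e-02]]
```

View pics/s2.png

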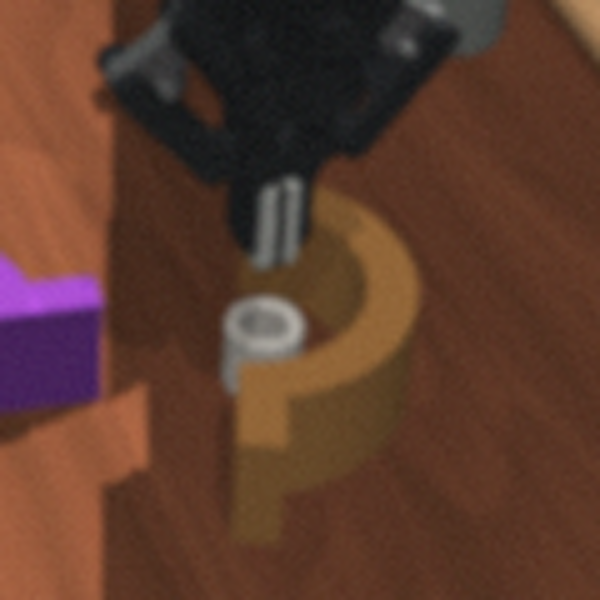

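```bash
python3 - <<'E'
from workcell import *
from h import *
im=camera("side");i2=camera("scene");i3=camera("wrist");o=get_obs();print(o['position'],o['clock'],o['grip_width'])
c=camera_params("side");s=camera_params("scene")
P=o['position'][None]
for dz in(0,.02,.04):print(proj(P+[0,0,dz],c,c['extrinsics']),proj(P+[0,0,dz],s,s['extrinsics']))
A=cv2.resize(im[190:310,250:340,::-1],None,fx=4,fy=4,interpolation=2)
B=cv2.resize(i2[165:270,130:230,::-1],None,fx=4,fy=4,interpolation=2)
C=np.zeros((480,770,3),np.uint8);C[:,:360]=A;C[:420,365:765]=B
for cam,org,x0 in((c,(250,190),0),(s,(130,165),365)):
    u=(proj(P,cam,cam['extrinsics'])[0]-org+.5)*4-.5+[x0,0];cv2.drawMarker(C,tuple(int(v) for v in u),(0,255,0),0,12,1)
cv2.imwrite("pics/s3.png",C);cv2.imwrite("pics/w3.png",i3[:,:,::-1])
E
```

```text
[ 0.5260082  -0.25622997  0.07304986] 2.9 -0.0013179729205798493
[[301.51975691 256.09257151]] [[158.00760565 217.26122815]]
[[302.06727453 247.75760366]] [[156.65030787 212.53025761]]
[[302.62954963 239.19323275]] [[155.25615222 207.65795537]]
```

View pics/s3.png

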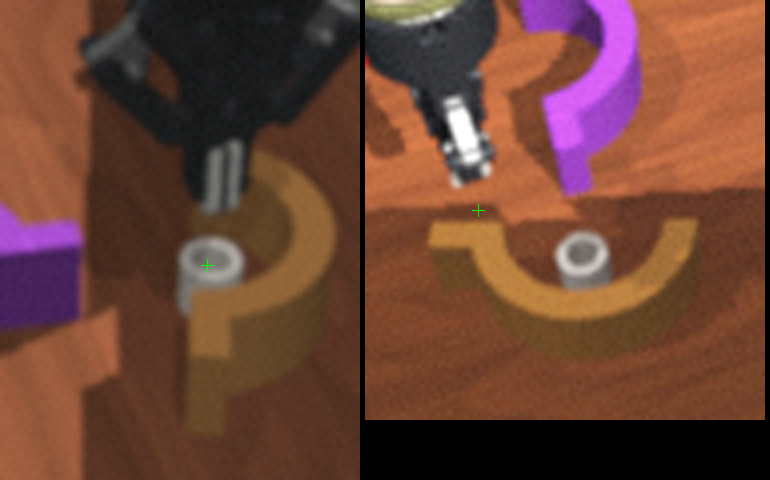

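The tips appear about 30 mm higher than the reported TCP. I'll check whether the pose or the tool length is off, using the wrist view.

```bash
python3 - <<'E'
from workcell import *
from h import *
o=get_obs();c=camera_params("wrist");print(o['position'],R.from_quat(o['ee_rot']).as_rotvec(),o['joint_pos'])
def E(p,q):
    T=np.eye(4);T[:3,:3]=R.from_quat(q).as_matrix();T[:3,3]=p;return np.linalg.inv(T@c['tool_from_camera'])
q=[.5418,-.1984,-1.9498];out=np.r_[[[.094,0],[.094,.018],[.0676,.018]],arc(.07)[8:],arc(.05)[::-1]]
w=np.load("w1.npz");ims=[]
for b,p,r in((w['im'][:,:,::-1].copy(),w['p'],w['q']),(cv2.imread("pics/w3.png"),o['position'],o['ee_rot'])):
    e=E(p,r)
    cv2.polylines(b,[np.int32(proj(top(q,out),c,e).round())],True,(255,255,0),1)
    for dz,col in((0,(0,255,0)),(.03,(0,0,255))):
        u=proj((p+[0,0,dz])[None],c,e)[0];print(dz,u);cv2.drawMarker(b,tuple(int(v) for v in u.round()),col,0,14,1)
    ims.append(b[:,70:470])
cv2.imwrite("pics/w4.png",np.hstack(ims))
E
```

```text
[ 0.5260082  -0.25622997  0.07304986] [2.22077229e+00 2.22074048e+00 8.14506616e-04] [ 0.31883552  0.33618532  0.06781487  1.71744943 -0.02535585  1.08771136
  0.39460604]
0 [252.78295798 221.78555251]
0.03 [252.94588808 241.92636714]
0 [252.78295798 221.78555251]
0.03 [253.00514276 241.97583792]
```

View pics/w4.png

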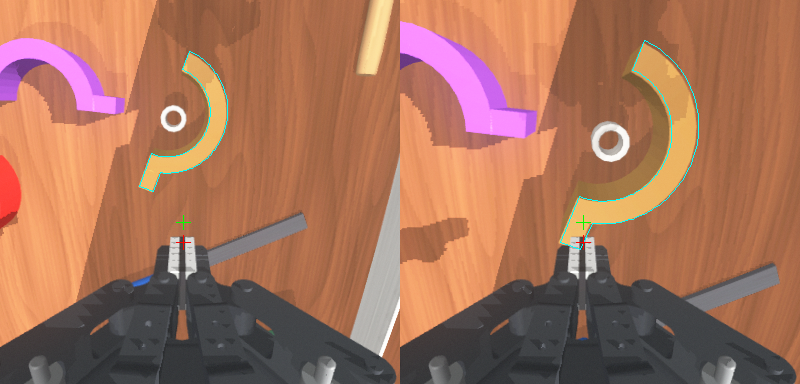

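```bash
python3 - <<'E'
from workcell import *
from h import *
o=get_obs();P=o['position'];c=camera_params("wrist");s=camera_params("scene");d=camera_params("side")
T=np.eye(4);T[:3,:3]=R.from_quat(o['ee_rot']).as_matrix();T[:3,3]=P;e=np.linalg.inv(T@c['tool_from_camera'])
for k in(s,d):print(-k['extrinsics'][:3,:3].T@k['extrinsics'][:3,3])
# corners: (world dx, dy, dz)
for dz in(.02,.025,.03,.035):
  C=P+np.array([[-.008,-.011,dz],[.008,-.011,dz],[.008,.011,dz],[-.008,.011,dz]])
  print(dz,"wrist",proj(C,c,e).round(1).tolist(),"\n  scene",proj(C,s,s['extrinsics']).round(1).tolist(),"\n  side",proj(C,d,d['extrinsics']).round(1).tolist())
a=cv2.resize(cv2.imread("pics/w3.png")[205:285,210:300],None,fx=4,fy=4,interpolation=2)
s3=cv2.imread("pics/s3.png")
b=cv2.resize(s3[60:200,420:520],None,fx=2,fy=2,interpolation=2);f=cv2.resize(s3[110:240,160:260],None,fx=2,fy=2,interpolation=2)
o=np.zeros((330,780,3),np.uint8);o[:320,:360]=a;o[:280,370:570]=b;o[:260,575:775]=f;cv2.imwrite("pics/t5.png",o)
E
```

```text
[ 1.18176818 -0.2924302   0.98396323]
[ 0.26921966 -0.83381167  0.62185243]
0.02 wrist [[241.0, 249.2], [264.8, 249.2], [265.3, 219.2], [240.5, 219.3]] 
  scene [[151.3, 211.5], [153.1, 216.6], [162.0, 213.6], [160.1, 208.5]] 
  side [[300.2, 252.4], [308.4, 250.7], [303.9, 243.2], [295.8, 244.9]]
0.025 wrist [[240.7, 253.1], [265.2, 253.1], [265.7, 222.5], [240.2, 222.5]] 
  scene [[150.9, 210.3], [152.8, 215.4], [161.7, 212.4], [159.8, 207.3]] 
  side [[300.3, 250.3], [308.6, 248.6], [304.1, 241.1], [295.9, 242.8]]
0.03 wrist [[240.4, 257.3], [265.5, 257.2], [266.1, 226.0], [239.9, 226.0]] 
  scene [[150.6, 209.0], [152.4, 214.2], [161.4, 211.2], [159.5, 206.1]] 
  side [[300.4, 248.1], [308.8, 246.4], [304.2, 239.0], [296.0, 240.6]]
0.035 wrist [[240.1, 261.6], [265.9, 261.6], [266.6, 229.6], [239.6, 229.7]] 
  scene [[150.2, 207.8], [152.0, 213.0], [161.0, 210.0], [159.1, 204.9]] 
  side [[300.6, 246.0], [308.9, 244.3], [304.3, 236.9], [296.2, 238.5]]
```

View pics/t5.png

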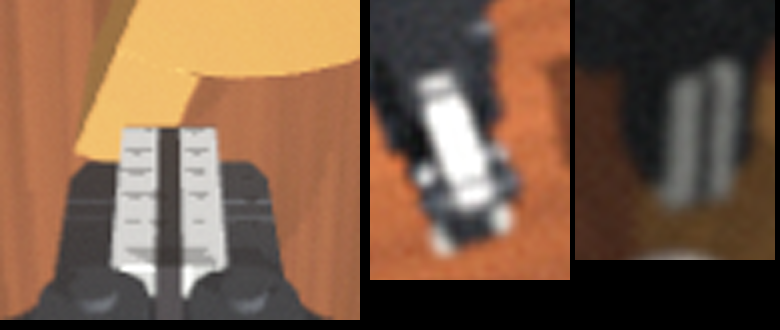

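Three views agree that the real fingertips sit about 40 mm short of the reported TCP (the calibration is off, or the fingers are short). Contact force and a close look will settle it, so I'll go down in stages.

Emit:
step_arm --commands '[0,0,0,-0.01,0,0,0,0,0,0,-0.02,0,0,0,0,0,0,-0.03,0,0,0,0,0,0,-0.04,0,0,0,0,0,0,-0.05,0,0,0,0,0,0,-0.06,0,0,0,0,0,0,-0.07,0,0,0,0,0,0,-0.077,0,0,0,0,0,0,-0.083,0,0,0,0,0,0,-0.083,0,0,0]'

```text
clock: 4.15
position: [0.5255, -0.256, 0.0224]
ee_rot: [0.707, 0.707, -0.0, -0.0]
ft_force: [0.0, 0.2, -0.9]
grip_width: 0.005
grasp_force: 0.0
```

```bash
python3 - <<'E'
from workcell import *
from h import *
o=get_obs();P=o['position'];print(o['clock'],P,o['ft_force'])
c=camera_params("wrist");s=camera_params("scene");d=camera_params("side")
I=[camera(n)[:,:,::-1] for n in("wrist","scene","side")]
T=np.eye(4);T[:3,:3]=R.from_quat(o['ee_rot']).as_matrix();T[:3,3]=P;e=np.linalg.inv(T@c['tool_from_camera'])
q=[.5418,-.1984,-1.9498];a=np.radians(6);p1=top(q,.06*np.array([np.cos(a),np.sin(a)]))
W=[]
for im,k,ex,(x,y,w,h),f in zip(I,(c,s,d),(e,s['extrinsics'],d['extrinsics']),((205,190,90,90),(138,195,50,50),(285,225,50,60)),(4,8,8)):
    u=(proj(np.r_[p1,p1+[0,0,.012]],k,ex));print(u.round(1).tolist(),"orig",x,y,f)
    b=cv2.resize(im[y:y+h,x:x+w],None,fx=f,fy=f,interpolation=2)
    for v,col in zip(u,((0,255,0),(255,0,255))):cv2.drawMarker(b,tuple(int(t) for t in (v-[x,y]+.5)*f),col,0,8,1)
    W.append(b)
W[0]=cv2.resize(W[0],(320,320))
H=max(b.shape[0] for b in W);W=[cv2.copyMakeBorder(b,0,H-b.shape[0],0,0,0) for b in W]
o=np.hstack(W);print(o.shape);cv2.imwrite("pics/z6.png",cv2.resize(o,None,fx=min(1,800/o.shape[1]),fy=min(1,800/o.shape[1]),interpolation=3))
E
```

```text
4.15 [ 0.52546021 -0.25599175  0.02240488] [ 0.03434579  0.20646975 -0.86732157]
[[253.1, 240.3], [253.2, 250.1]] orig 205 190 4
[[159.5, 222.4], [158.7, 219.7]] orig 138 195 8
[[300.7, 265.4], [301.0, 260.6]] orig 285 225 8
(480, 1120, 3)
```

View pics/z6.png

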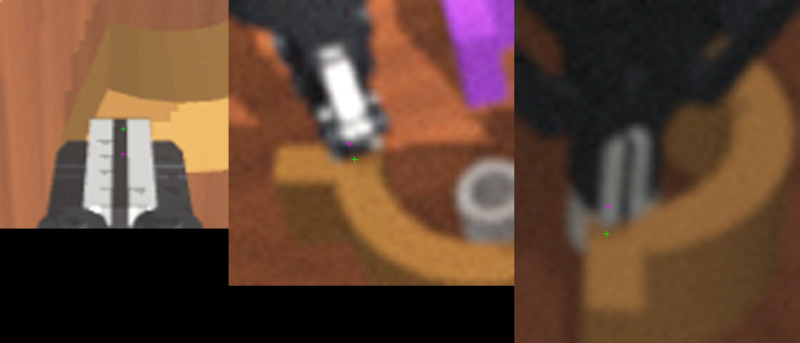

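There was no contact at a reported z of 0.022, so the tips really are about 40 mm short and now sit about 12 mm above p1. I'll lower another 6 mm while watching the force.

Emit:
step_arm --commands '[0,0,0,-0.001,0,0,0,0,0,0,-0.002,0,0,0,0,0,0,-0.004,0,0,0,0,0,0,-0.005,0,0,0,0,0,0,-0.006,0,0,0,0,0,0,-0.008,0,0,0,0,0,0,-0.009,0,0,0,0,0,0,-0.01,0,0,0,0,0,0,-0.01,0,0,0,0,0,0,-0.01,0,0,0]'

```text
clock: 5.55
position: [0.5256, -0.2561, 0.0167]
ee_rot: [0.707, 0.707, 0.0, 0.0]
ft_force: [0.1, 0.3, 0.5]
grip_width: 0.003
grasp_force: 0.0
```

Emit:
step_arm --commands '[0,0,0,-0.0005,0,0,0,0,0,0,-0.001,0,0,0,0,0,0,-0.0015,0,0,0,0,0,0,-0.002,0,0,0,0,0,0,-0.0025,0,0,0,0,0,0,-0.0027,0,0,0,0,0,0,-0.003,0,0,0,0,0,0,-0.003,0,0,0,0,0,0,-0.003,0,0,0,0,0,0,-0.003,0,0,0]'

```text
clock: 6.8
position: [0.5256, -0.2561, 0.0148]
ee_rot: [0.707, 0.707, 0.0, 0.0]
ft_force: [-0.8, -0.9, -0.1]
grip_width: 0.001
grasp_force: 0.0
```

Emit:
step_arm --commands '[0,0,0,-0.0005,0,0,0,0,0,0,-0.001,0,0,0,0,0,0,-0.0015,0,0,0,0,0,0,-0.002,0,0,0,0,0,0,-0.0025,0,0,0,0,0,0,-0.0025,0,0,0,0,0,0,-0.0025,0,0,0,0,0,0,-0.0025,0,0,0,0,0,0,-0.0025,0,0,0,0,0,0,-0.0025,0,0,0]'

```text
clock: 8.05
position: [0.5256, -0.2561, 0.0133]
ee_rot: [0.707, 0.707, 0.0, 0.0]
ft_force: [-0.0, -0.3, 0.1]
grip_width: -0.0
grasp_force: 0.0
```

```bash
python3 - <<'E'
from workcell import *
from h import *
o=get_obs();P=o['position'];print(o['clock'],P,o['ft_force'])
c=camera_params("wrist");im=camera("wrist");cv2.imwrite("pics/w7.png",im[:,:,::-1])
# bearing shifted? compare outline mask: bronze edge
q=[.5418,-.1984,-1.9498]
T=np.eye(4);T[:3,:3]=R.from_quat(o['ee_rot']).as_matrix();T[:3,3]=P;e=np.linalg.inv(T@c['tool_from_camera'])
# tip row: topmost bright neutral row around u=245..262 (pad), and shadow
g=im[225:246,[244,246,258,260]].astype(int)
for r,row in zip(range(225,246),g):print(r,row.tolist())
for dz in(.036,.038,.040,.042):print(dz,proj((P+[0,.009,dz])[None],c,e),proj((P+[0,.011,dz])[None],c,e))
E
```

```text
8.05 [ 0.52562949 -0.25605304  0.0133493 ] [-0.03902133 -0.27871815  0.09677274]
225 [[156, 114, 68], [154, 113, 67], [145, 107, 64], [149, 111, 65]]
226 [[154, 112, 67], [152, 111, 65], [144, 107, 64], [149, 110, 63]]
227 [[154, 114, 68], [154, 112, 66], [145, 107, 62], [147, 111, 65]]
228 [[155, 113, 68], [155, 114, 67], [148, 111, 66], [149, 111, 66]]
229 [[154, 112, 67], [155, 113, 68], [144, 109, 62], [150, 114, 68]]
230 [[154, 114, 68], [153, 114, 67], [146, 109, 66], [148, 111, 66]]
231 [[156, 115, 69], [153, 114, 67], [145, 108, 64], [150, 111, 66]]
232 [[155, 114, 69], [187, 136, 78], [145, 109, 63], [148, 108, 63]]
233 [[155, 115, 68], [201, 148, 83], [146, 109, 64], [149, 111, 66]]
234 [[153, 112, 65], [209, 154, 87], [154, 114, 68], [150, 110, 67]]
235 [[155, 114, 68], [210, 154, 87], [212, 156, 90], [175, 129, 76]]
236 [[152, 122, 86], [183, 143, 98], [183, 143, 96], [180, 140, 94]]
237 [[164, 163, 160], [186, 186, 182], [162, 161, 158], [161, 159, 155]]
238 [[215, 214, 211], [215, 213, 210], [169, 167, 165], [169, 167, 165]]
239 [[215, 213, 211], [215, 212, 210], [171, 168, 165], [167, 166, 163]]
240 [[216, 214, 210], [216, 214, 211], [186, 184, 182], [171, 169, 165]]
241 [[210, 208, 205], [213, 212, 209], [213, 212, 208], [181, 179, 177]]
242 [[175, 173, 169], [204, 203, 199], [171, 170, 166], [175, 172, 169]]
243 [[213, 211, 208], [213, 212, 209], [214, 213, 210], [216, 215, 213]]
244 [[215, 214, 211], [216, 214, 211], [215, 214, 211], [216, 214, 211]]
245 [[215, 214, 212], [215, 213, 211], [215, 214, 211], [215, 214, 211]]
0.036 [[253.01138629 233.43188219]] [[253.01335241 230.38488558]]
0.038 [[253.02672581 235.00342519]] [[253.02878969 231.92733656]]
0.04 [[253.04242657 236.61230781]] [[253.04459254 233.50663287]]
0.042 [[253.05850129 238.25985721]] [[253.06077393 235.1240922 ]]
```

The tip is now 3–7 mm above the face, untouched. I'll trace now, one segment per call.

Emit:
step_arm --commands '[0,0.0047,-0.0012,0,0,0,0,0,0.0095,-0.0022,0,0,0,0,0,0.0144,-0.0029,0,0,0,0,0,0.0192,-0.0034,0,0,0,0,0,0.0241,-0.0037,0,0,0,0,0,0.029,-0.0037,0,0,0,0,0,0.0339,-0.0035,0,0,0,0,0,0.0387,-0.0031,0,0,0,0,0,0.0436,-0.0024,0,0,0,0,0,0.0484,-0.0014,0,0,0,0]'

```text
clock: 9.35
position: [0.5548, -0.2569, 0.0133]
ee_rot: [0.707, 0.707, 0.0, 0.0]
ft_force: [0.1, 0.7, -1.1]
grip_width: 0.003
grasp_force: 0.0
```

Emit:
step_arm --commands '[0,0.0047,0.0012,0,0,0,0,0,0.0094,0.0025,0,0,0,0,0,0.014,0.0042,0,0,0,0,0,0.0186,0.006,0,0,0,0,0,0.023,0.008,0,0,0,0,0,0.0273,0.0103,0,0,0,0,0,0.0315,0.0128,0,0,0,0,0,0.0356,0.0155,0,0,0,0,0,0.0396,0.0184,0,0,0,0,0,0.0434,0.0214,0,0,0,0]'

```text
clock: 10.6
position: [0.5808, -0.2439, 0.0133]
ee_rot: [0.707, 0.707, 0.0, -0.0]
ft_force: [-0.0, -0.1, -0.8]
grip_width: 0.004
grasp_force: 0.0
```

On track (p2 and p3 within 0.3 mm, no force).

Emit:
step_arm --commands '[0,0.0036,0.0032,0,0,0,0,0,0.0071,0.0067,0,0,0,0,0,0.0105,0.0103,0,0,0,0,0,0.0136,0.014,0,0,0,0,0,0.0165,0.0179,0,0,0,0,0,0.0193,0.0219,0,0,0,0,0,0.0218,0.0261,0,0,0,0,0,0.0242,0.0304,0,0,0,0,0,0.0263,0.0348,0,0,0,0,0,0.0282,0.0393,0,0,0,0]'

```text
clock: 11.85
position: [0.5977, -0.2203, 0.0133]
ee_rot: [0.707, 0.707, 0.0, 0.0]
ft_force: [-0.3, -0.4, 0.2]
grip_width: 0.002
grasp_force: 0.0
```

Emit:
step_arm --commands '[0,0.0017,0.0046,0,0,0,0,0,0.0032,0.0092,0,0,0,0,0,0.0044,0.014,0,0,0,0,0,0.0054,0.0187,0,0,0,0,0,0.0062,0.0236,0,0,0,0,0,0.0067,0.0284,0,0,0,0,0,0.007,0.0333,0,0,0,0,0,0.0071,0.0382,0,0,0,0,0,0.0069,0.0431,0,0,0,0,0,0.0065,0.0479,0,0,0,0]'

```text
clock: 13.1
position: [0.6015, -0.1915, 0.0133]
ee_rot: [0.707, 0.707, 0.0, 0.0]
ft_force: [-1.1, 0.2, 0.1]
grip_width: 0.001
grasp_force: 0.0
```

Emit:
step_arm --commands '[0,-0.0007,0.0048,0,0,0,0,0,-0.0015,0.0096,0,0,0,0,0,-0.0027,0.0144,0,0,0,0,0,-0.004,0.0191,0,0,0,0,0,-0.0056,0.0237,0,0,0,0,0,-0.0074,0.0283,0,0,0,0,0,-0.0094,0.0327,0,0,0,0,0,-0.0117,0.0371,0,0,0,0,0,-0.0141,0.0413,0,0,0,0,0,-0.0168,0.0454,0,0,0,0]'

```text
clock: 14.35
position: [0.5913, -0.1643, 0.0133]
ee_rot: [0.707, 0.707, 0.0, 0.0]
ft_force: [0.1, 0.8, -0.3]
grip_width: -0.002
grasp_force: 0.0
```

Emit:
step_arm --commands '[0,-0.0029,0.004,0,0,0,0,0,-0.0059,0.0078,0,0,0,0,0,-0.0091,0.0115,0,0,0,0,0,-0.0125,0.015,0,0,0,0,0,-0.0161,0.0183,0,0,0,0,0,-0.0198,0.0215,0,0,0,0,0,-0.0237,0.0245,0,0,0,0,0,-0.0277,0.0272,0,0,0,0,0,-0.0318,0.0298,0,0,0,0,0,-0.0361,0.0322,0,0,0,0]'

```text
clock: 15.6
position: [0.5696, -0.1451, 0.0134]
ee_rot: [0.707, 0.707, 0.0, 0.0]
ft_force: [0.4, 0.2, 0.1]
grip_width: -0.003
grasp_force: 0.0
```

Emit:
step_arm --commands '[0,0,0,0,0,0,0,0,0,0,0,0,0,0,0,0,0,0.01,0,0,0,0,0,0,0.04,0,0,0,0,0,0,0.09,0,0,0,0,0,0,0.15,0,0,0,0,0,0,0.21,0,0,0,0,0,0,0.27,0,0,0,0,0,0,0.3,0,0,0,0,0,0,0.3,0,0,0]'

```text
clock: 16.85
position: [0.5704, -0.1453, 0.1946]
ee_rot: [0.707, 0.707, 0.001, 0.001]
ft_force: [-1.3, -0.1, -0.4]
grip_width: -0.0
grasp_force: 0.0
```

```bash
python3 - <<'E'
from workcell import *
print(hand_in())
E
```

```text
the job is handed in; nothing more can be done
None
```

I traced the bearing's C-shaped top face from the tongue end to the plain end along the middle of the wall, with the tips an estimated 3–7 mm above it and no contact force at any check. The fingers turned out about 40 mm shorter than the reported tool point, so I set the height from the cameras. The hand finished about 18 cm clear and the job was handed in at about 17 s.

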